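Feel along a tacked scroll joint with a ball probe

TASK

Take the ball-ended probe from its fork rest and check the joint of the curved bar on the base plate: set the ball into the inside corner between bar and plate near the bar's open end, then draw it slowly (no more than about 4 cm a second) along the hollow side, lightly touching both the bar and the plate all the way, until it meets the block at the other end. Never press hard, leave the other things on the table where they lie, and finally hang the probe upright in its fork again by the collar and let go.

Things in the scene. Friction and masses are not known exactly. Their poses are not given: they have to be found in the camera images.
- probe: loose ball-ended seam probe, 181 mm long, 0.2 to 0.33 kg, hanging upright in the fork. Origin: on its axis at the underside of its round steel collar (50 mm wide, 10 mm thick); z up its axis. Black handle 22 x 22 mm, sides along x and y, from 10 to 85 mm above the origin: grip it from above. Below the collar a 10 mm shaft ends in a 12 mm ball, lowest point 96 mm below the origin
- probe_tip (a point): centre of the probe's ball (radius 6 mm), 90 mm below the probe's origin
- plate: fixed dark steel base plate, 150 (x) x 190 (y) x 10 mm, with two bolt heads (18 mm wide, 6 mm high) at x = -60, y = -80 and 80 mm. Origin: centre of its underside. On it stands a curved bar 10 mm thick and 30 mm high, hollow side towards -x. The seam is the corner between the bar's hollow face and the plate's top. All is rigid: a few N are wanted, 20 N is too hard
- arc_centre (a point): centre of the bar's arc as drawn, on the plate's top, plate x = -70, y = 0 mm; axes as the plate's. Hollow face: radius 110 mm, 8 flat facets. The bar was tacked by hand and its true place is not reported: it is off the drawn place by up to 8 mm along plate x, 4 mm along plate y and 0.06 rad of yaw about the plate's origin (arc_centre, seam_start and seam_end do not follow it): feel or look for it
- seam_start (a point): open end of the seam as drawn, on the plate's top in the corner, at -38 degrees about arc_centre (angle from plate x towards plate y); true place off as told at arc_centre
- seam_end (a point): blocked end of the seam as drawn, on the plate's top in the corner, at +36 degrees about arc_centre; here an end block, 10 mm thick and 30 mm high, stands 30 mm inwards from the bar across the seam; it is off together with the bar
- rest: fixed tool rest: grey base 120 x 120 x 10 mm, grey upright, and a fork of two level steel tines, tops 125 mm above the table, each 80 mm long, 25 mm wide, 12 mm thick, with a 24 mm slot between them along rest x. Origin: centre of the base's underside; the slot is open at its -x end, x = -40 mm, and ends at the upright at x = 36 mm
- rest_seat (a point): middle of the fork on the tines' top face, where the origin of the hanging probe belongs: 8 mm to the -x side of the rest's origin, 125 mm above it; axes as the rest's
- hammer: loose hammer with wooden handle, 260 mm long, lying on the table beyond the work; not to be disturbed. Origin: middle of its length, underside
- scroll: loose dark steel C-shaped scroll, about 150 mm, 14 mm high, lying on the table; not to be disturbed. Origin: near its middle, underside
- offcut: loose piece of steel angle, 120 mm long, 40 mm high and wide, lying on the table; not to be disturbed. Origin: middle of its underside
Things that resemble listed ones, but are neither listed nor needed, are in the scene too. What is meant by the rest is not yellow, and is the larger of those in its own colour.

How it is judged:
By the outcome, as a careful person would: the job done as asked, in the order asked, and still so for the second after the job is handed in, with the robot touching nothing.
It also fails if it takes over 72 s, if anything falls off the work surface, if the arm or the gripper's body presses on something with over 40 N, if the wrist force passes 120 N, or if a joint passes its speed limit or range.

ROBOT

A 7-joint arm with a two-finger parallel gripper is mounted at the origin on the work surface. World frame = base frame: x ahead of the robot, y to its left, z up, the work surface at z = 0. Lengths are in m, angles in rad, forces in N, time in s.
With the tool pointing down it reaches from about 0.425 to 0.925 m from the base axis. Payload 6.8 kg.
Tool frame: the origin (TCP) lies on the centre line of the jaws, within the pads' length; the fingertips stand 14 mm ahead of it and the grasp point (between the pads) lies 5 mm behind it (r.tips_ahead is the distance from the TCP to the fingertips, in m); z points along the fingers, y is the line along which they close (so a half turn about z gives the same grasp; the last joint's range is limited). The gripper opens to 85 mm and grips with 20 to 120 N. Pads are 22 mm wide; open, the fingers measure 114 mm over their backs; the gripper's body (76 mm by 85 mm) begins 54 mm behind the grasp point. The pads swing forward as they close: fully open they stand 13 mm farther back than shut.
Start: joints at [-1.448, 0.477, 0.022, 1.555, -0.011, 1.109, -0.083], TCP at [0.154, 0.657, 0.245] pointing down, gripper open.
Joint ranges: [-2.96, 2.96], [-0.34, 2.1], [-1.41, 1.46], [0.24, 2.44], [-1.37, 4.51], [0.17, 1.92], [-2.96, 2.96]. Speed limits (rad/s): [2.39, 2.39, 3.14, 3.14, 3.14, 3.14, 3.14].

INTERFACE

Orientations are given as a rotation vector (axis times angle).
In Python, from bench import r, eyes gives the robot as it stands.
- The arm moves only by the tool step_arm, never from a script. Its argument "rows" is a list of rows, each a list of 6 numbers: the shift along the world's x, y, z in units of 60 cm (1.0 is 60 cm), then the turn, a rotation vector about the world's x, y, z in units of pi rad (1.0 is pi rad). In form: [[x, y, z, rx, ry, rz], ...]. A call has 1 to 5 rows; each row is the pose to reach, as a shift and turn from the pose commanded when the call began, turning the shorter way round; what a row does not reach only later rows make up. A row lasts 1/12 s, in which the tool goes at most 41.7 mm and 7.16 degrees, less where a joint would pass 70% of its speed; a pose out of reach is approached as far as the arm can. A call with a number of a shift or a turn outside -1 to 1 is refused whole. A call with a gripper value outside its range is refused whole. "jaw" is the closure, from 0 (fully open) to 1 (shut), set as the call begins (left out, the last holds). The fingers move at their own pace and stop on an object; "squeeze" is the grip in N (left out, the last holds). Time passes only in rows, so rows that repeat a pose let the fingers close. It gives the time, the measured TCP pose, the force, the opening and the grip force at its end, in the units of the state.
- r.get_obs(): the state, without advancing time (a new reading comes with each control period).
- eyes.grab_frame(name): name is "scene" or "top" or "wrist"; returns the picture (400x640x3 uint8, red, green, blue); there is no depth.
- eyes.camera_info(name): a dict with "mtx" (3x3 intrinsics, pixels), "extrinsics" (4x4, takes a point from camera to world coordinates); the wrist camera has in their place "tool_from_camera" (4x4, takes a point from camera to tool coordinates, whose origin is the TCP and whose axes are the flange's). Camera axes: x right, y down, z forward; pixel columns grow to the right and rows downward; lengths in m; the calibration is good to about 2 mm. A picture is of the moment at which its call begins: read the wrist's pose just before it. camera_info takes no time and is no camera call.
- r.hand_in(): hands the job in; it is judged then, once.
The state is a dict: "clock": time; "joints": joint angles; "qvel": joint speeds; "tau": joint torques, N m; "tcp_pos": TCP position; "orientation": TCP orientation; "contact_force": force on the tool from outside, world axes, zero at the start; "moment": the same for the moment, N m; "grip_width": finger opening in m; "gripper_force": force on a finger pad.
Only numpy, scipy, OpenCV 4.12 (cv2) and the standard library are available. Lean on these libraries where they do the work, as an engineer would, in place of code of your own. Each camera call takes 0.05 s, during which the arm holds its last target. There are 200 camera calls.

## Working session

There is one attempt and no reset: what is moved stays moved. The work goes in short steps, Python scripts to look and compute and a tool call to move; the robot and the scene stay as the last step left them, time stands still between calls to the robot, and variables do not carry over. Pictures are saved under pics/ and viewed, at most 13 in all, crops included, and the job is handed in when it is done.

Besides the shell and the picture viewer there is one more tool, called as name(argument=value, ...), one argument or row to a line, values as JSON. step_arm: Moves the arm, as the interface text tells. Shifts and turns lie within -1 to 1; 1 stands for 60 cm of shift or pi rad of turn. Its arguments: {"type":"object","properties":{"rows":{"type":"array"},"jaw":{"type":"number"},"squeeze":{"type":"number"}},"required":["rows"]}

```bash
mkdir -p pics; ls; python3 - <<'E'
from bench import r, eyes
import cv2,numpy as np
for n in ["scene","top"]:
    cv2.imwrite(f"pics/{n}0.png",eyes.grab_frame(n)[:,:,::-1])
    i=eyes.camera_info(n);print(n,np.round(i['mtx'],1).tolist(),np.round(i['extrinsics'],3).tolist())
print(np.round(eyes.camera_info("wrist")['mtx'],1).tolist(),np.round(eyes.camera_info("wrist")['tool_from_camera'],3).tolist())
print(r.get_obs(), r.tips_ahead)
E
```

```text
pics
scene [[403.7, 0.0, 320.8], [0.0, 403.7, 203.4], [0.0, 0.0, 1.0]] [[-0.865, 0.313, -0.391, 0.923], [0.501, 0.525, -0.688, 0.599], [-0.01, -0.791, -0.611, 0.634], [0.0, 0.0, 0.0, 1.0]]
top [[372.6, 0.0, 325.1], [0.0, 372.6, 196.5], [0.0, 0.0, 1.0]] [[0.027, -0.987, 0.161, 0.407], [-0.999, -0.032, -0.028, -0.013], [0.033, -0.16, -0.987, 0.935], [0.0, 0.0, 0.0, 1.0]]
[[336.3, 0.0, 322.8], [0.0, 336.3, 199.6], [0.0, 0.0, 1.0]] [[0.001, -0.957, -0.291, 0.074], [1.0, 0.001, 0.001, 0.001], [-0.0, -0.291, 0.957, -0.129], [0.0, 0.0, 0.0, 1.0]]
{'clock': 0.1, 'joints': array([-1.44811543,  0.47771151,  0.02233978,  1.55631054, -0.01152975,
        1.10933922, -0.08311472]), 'qvel': array([-5.56889579e-05, -1.84859327e-04,  6.11922639e-04, -6.52478163e-04,
       -2.46294962e-04,  3.91175844e-04,  2.64295209e-03]), 'tau': array([ 3.78898083e-03, -5.97762644e+01,  1.61338862e+00, -2.81952399e+01,
        1.28480388e-02,  5.00817754e-03, -9.44547224e-06]), 'tcp_pos': array([0.15428131, 0.65661513, 0.2444446 ]), 'orientation': array([-3.61702193e-01, -3.12060124e+00,  2.57302060e-03]), 'contact_force': array([-0.05882089,  0.25521107,  0.13029294]), 'moment': array([-0.02625522,  0.0097426 , -0.00271612]), 'gripper_force': 0.0, 'grip_width': 0.08536551951546778} 0.014
```

View pics/scene0.png

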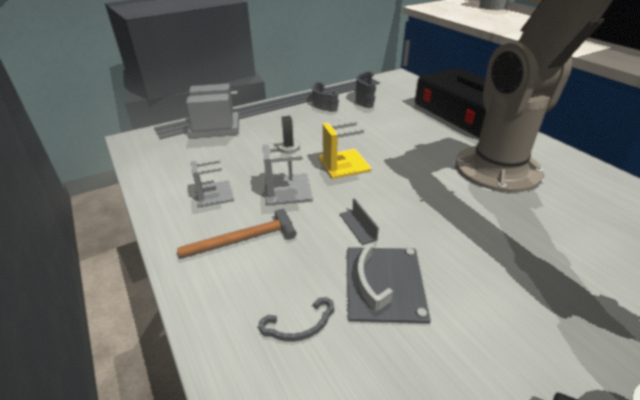

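View pics/top0.png

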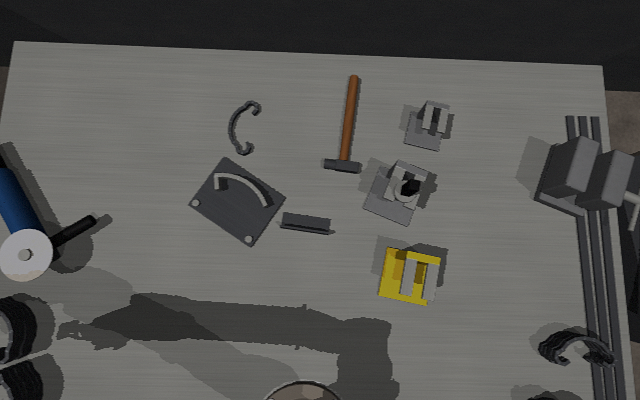

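Candidates for the rest: the large grey one with the probe at scene (287,175) / top (400,190), the small grey at scene (212,185) / top (430,122), and the yellow one at scene (345,150) / top (408,275). I choose the large grey one, which holds the probe. Next I check it in a close crop.

```bash
python3 - <<'E'
import cv2,numpy as np
a=cv2.imread("pics/top0.png");s=cv2.imread("pics/scene0.png")
z=lambda im,x,y,w,h,f:cv2.resize(im[y:y+h,x:x+w],None,fx=f,fy=f,interpolation=cv2.INTER_CUBIC)
def g(x): return np.clip(x.astype(float)*1.5,0,255).astype(np.uint8)
cv2.imwrite("pics/c1.png",g(np.vstack([np.hstack([z(a,187,152,100,100,4),z(a,360,152,100,100,4)]),np.hstack([z(s,340,240,100,50,4),z(s,255,110,100,50,4)])])))
E
```

```text
(no output)
```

View pics/c1.png

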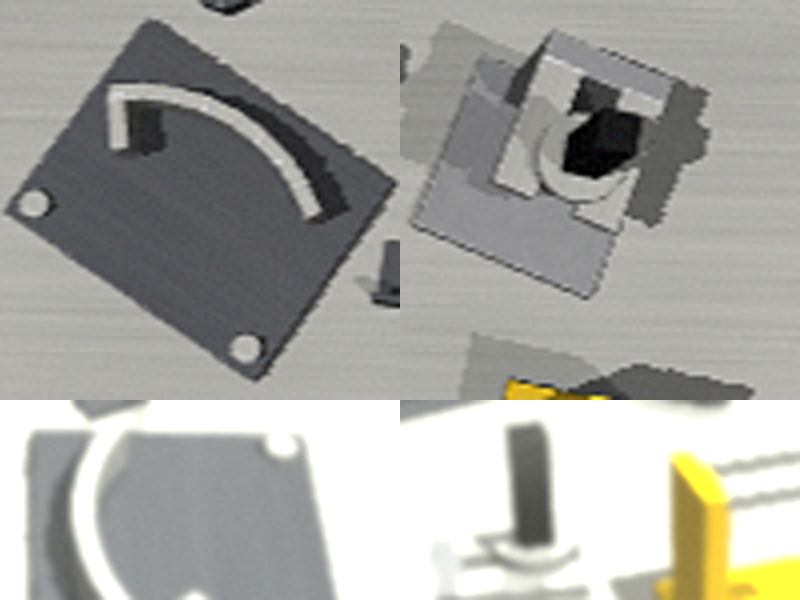

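Top view: plate corners are at px (225,156.5), (286.5,197.8), (251.5,247.3) and (188.3,205). Bolts are at (195.8,202.8) and (248.5,239), with the +y bolt on the left. The block is at the left end of the bar and the open end is on the right. The probe hangs in the large grey rest, whose upright is towards the top of the image.

```bash
cat > h.py <<'E'
import numpy as np,cv2
from scipy.optimize import least_squares
from scipy.spatial.transform import Rotation as R
from bench import r,eyes
def cam(n,obs=None):
    i=eyes.camera_info(n);K=np.array(i['mtx'])
    if n=='wrist':
        T=np.eye(4);T[:3,:3]=R.from_rotvec(obs['orientation']).as_matrix();T[:3,3]=obs['tcp_pos'];E=T@np.array(i['tool_from_camera'])
    else:E=np.array(i['extrinsics'])
    return K,E
def proj(P,K,E):
    P=np.atleast_2d(P);q=(P-E[:3,3])@E[:3,:3];q=q@K.T;return q[:,:2]/q[:,2:]
def ray(px,z,K,E):
    px=np.atleast_2d(px).astype(float);d=np.c_[px,np.ones(len(px))]@np.linalg.inv(K).T@E[:3,:3].T
    return E[:3,3]+d*((z-E[2,3])/d[:,2])[:,None]
def w(p,L):  # pose x,y,yaw ; local pts
    L=np.atleast_2d(L);c,s=np.cos(p[2]),np.sin(p[2])
    return np.c_[p[0]+c*L[:,0]-s*L[:,1],p[1]+s*L[:,0]+c*L[:,1],L[:,2]]
def fit(L,px,K,E,p0):
    f=least_squares(lambda p:(proj(w(p,L),K,E)-px).ravel(),p0,x_scale=[.01,.01,.1]);return f.x,np.abs(f.fun.reshape(-1,2)).max(1)
E
python3 - <<'E'
from h import *
K,E=cam('top')
px=np.array([[225,156.5],[286.5,197.75],[251.5,247.25],[188.25,205],[195.75,202.75],[248.5,239]])
L=np.array([[.075,.095,.01],[.075,-.095,.01],[-.075,-.095,.01],[-.075,.095,.01],[-.06,.08,.016],[-.06,-.08,.016]])
a=ray(px[:4],.01,K,E);c=a.mean(0)
print(fit(L,px,K,E,[c[0],c[1],-.6]))
px=np.array([[407,226.5],[363,207.5],[379.5,165.75]]);L=np.array([[-.06,-.06,.01],[-.06,.06,.01],[.06,.06,.01]])
a=ray(px,.01,K,E);c=a[[0,2]].mean(0);print(a)
p,e=fit(L,px,K,E,[c[0],c[1],-.4]);print(p,e)
print('seat',w(p,[-.008,0,.125]),'proj',proj(w(p,[-.008,0,.125]),K,E))
# collar (top z .135), outline centre approx; handle top z .21
print(ray([[360+190/4,152+150/4]],.21,K,E), ray([[360+190/4,152+150/4]],.135,K,E))
E
```

```text
(array([ 0.53931854,  0.1790796 , -0.56395878]), array([0.47262391, 0.37087589, 0.5452963 , 0.33683562, 0.4510427 ,
       0.71395805]))
[[ 0.48864646 -0.24605258  0.01      ]
 [ 0.53316919 -0.13501692  0.01      ]
 [ 0.64248523 -0.17635545  0.01      ]]
[ 0.56631862 -0.21165808 -0.36605884] [0.06651408 0.54110039 0.49617762]
seat [[ 0.55884866 -0.20879458  0.125     ]] proj [[403.00544341 190.30743033]]
[[ 0.54482581 -0.1972652   0.21      ]] [[ 0.55910423 -0.21634864  0.135     ]]
```

step_arm(
  rows=[
    [0.577, -0.595, 0.19, 0, 0, 0],
    [0.577, -0.595, 0.19, 0, 0, 0],
    [0.577, -0.595, 0.19, 0, 0, 0],
    [0.577, -0.595, 0.19, 0, 0, 0],
    [0.577, -0.595, 0.19, 0, 0, 0],
  ],
)

```text
clock: 0.52
tcp_pos: [0.2968, 0.5095, 0.2918]
orientation: [-0.362, -3.12, 0.001]
contact_force: [0.8, 0.3, -0.2]
grip_width: 0.0853
gripper_force: 0.0
```

step_arm(
  rows=[
    [0.4, -0.8, 0.11, 0, 0, 0],
    [0.4, -0.8, 0.11, 0, 0, 0],
    [0.4, -0.8, 0.11, 0, 0, 0],
    [0.4, -0.8, 0.11, 0, 0, 0],
    [0.4, -0.8, 0.11, 0, 0, 0],
  ],
)

```text
clock: 0.93
tcp_pos: [0.3886, 0.3242, 0.3173]
orientation: [-0.362, -3.12, 0.0]
contact_force: [1.0, -0.4, -0.7]
grip_width: 0.0856
gripper_force: 0.0
```

step_arm(
  rows=[
    [0.3, -0.8, 0.06, 0, 0, 0],
    [0.3, -0.8, 0.06, 0, 0, 0],
    [0.3, -0.8, 0.06, 0, 0, 0],
    [0.3, -0.8, 0.06, 0, 0, 0],
    [0.3, -0.8, 0.06, 0, 0, 0],
  ],
)

```text
clock: 1.35
tcp_pos: [0.4612, 0.1296, 0.332]
orientation: [-0.362, -3.12, -0.0]
contact_force: [1.0, -0.3, 0.0]
grip_width: 0.0851
gripper_force: 0.0
```

```bash
python3 - <<'E'
from h import *
o=r.get_obs();im=eyes.grab_frame('wrist');cv2.imwrite('pics/w1.png',im[:,:,::-1])
np.save('o1.npy',np.r_[o['tcp_pos'],o['orientation']]);print(o['tcp_pos'],r.get_obs()['tcp_pos'],o['joints'])
K,E=cam('wrist',o)
p=[.5393,.1791,-.564]
print(proj(w(p,[[.075,.095,.01],[.075,-.095,.01],[-.075,-.095,.01],[-.075,.095,.01]]),K,E))
E
```

```text
[0.4612288  0.12962152 0.33195097] [0.4642352  0.12068375 0.33280522] [-0.74134969  0.05946642  0.35754915  1.91424066 -0.02291771  1.17183669
  0.96457544]
[[409.86925277 266.29167425]
 [288.19445078 227.27291186]
 [322.44960501 126.65832661]
 [453.64719607 173.14903892]]
```

View pics/w1.png

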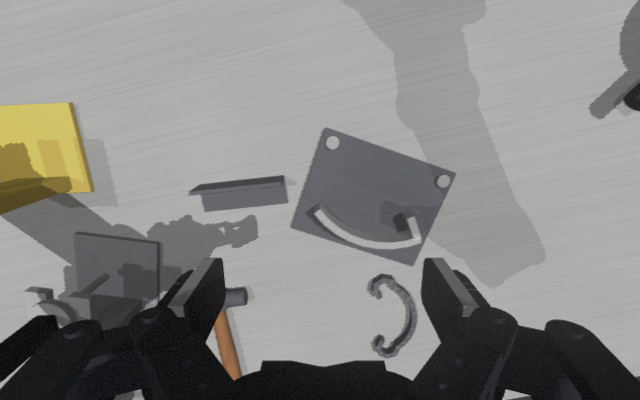

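The plate is at wrist px (325,127), (456,174), (413,265), (291,228), which agrees with the top-camera fit to about 3 px. The bar is clearly visible. I move on to above the probe.

step_arm(
  rows=[
    [0.158, -0.55, 0.04, 0, 0, -0.044],
    [0.158, -0.55, 0.04, 0, 0, -0.044],
    [0.158, -0.55, 0.04, 0, 0, -0.044],
    [0.158, -0.55, 0.04, 0, 0, -0.044],
    [0.158, -0.55, 0.04, 0, 0, -0.044],
  ],
)

```text
clock: 1.82
tcp_pos: [0.5185, -0.0696, 0.3465]
orientation: [-0.576, -3.088, -0.001]
contact_force: [0.7, 0.6, 0.5]
grip_width: 0.0853
gripper_force: 0.0
```

```bash
python3 - <<'E'
from h import *
o=r.get_obs();print(o['tcp_pos'],o['orientation'],o['joints'])
E
```

```text
[ 0.51853773 -0.06960112  0.34649861] [-5.75756960e-01 -3.08832902e+00 -5.07602006e-04] [-0.47979171  0.13986355  0.56030089  1.81299888 -0.0795891   1.2109618
  1.30634745]
```

step_arm(
  rows=[
    [0.06, -0.218, 0.02, 0, 0, 0],
    [0.06, -0.218, 0.02, 0, 0, 0],
    [0.06, -0.218, 0.02, 0, 0, 0],
    [0.06, -0.218, 0.02, 0, 0, 0],
    [0.06, -0.218, 0.02, 0, 0, 0],
  ],
)

```text
clock: 2.23
tcp_pos: [0.5542, -0.2029, 0.3583]
orientation: [-0.587, -3.086, 0.004]
contact_force: [-1.2, -0.3, 0.5]
grip_width: 0.0855
gripper_force: 0.0
```

```bash
python3 - <<'E'
from h import *
o=r.get_obs();im=eyes.grab_frame('wrist');cv2.imwrite('pics/w2.png',im[:,:,::-1])
np.save('o2.npy',np.r_[o['tcp_pos'],o['orientation']]);print(o['tcp_pos'],r.get_obs()['tcp_pos'],o['joints'])
K,E=cam('wrist',o)
p=[.5663,-.2117,-.366]
print(proj(w(p,[[-.008,0,.21],[-.008,0,.135]]),K,E))
im2=cv2.imread('pics/w1.png')[115:275,280:465]
v=cv2.resize(im[150:350,200:440,::-1],None,fx=2,fy=2,interpolation=cv2.INTER_CUBIC)
cv2.imwrite('pics/w2c.png',np.clip(v*1.6,0,255))
cv2.imwrite('pics/w1c.png',np.clip(cv2.resize(im2,None,fx=4,fy=4,interpolation=cv2.INTER_CUBIC)[:600]*1.5,0,255))
E
```

```text
[ 0.5541696  -0.20292806  0.3582572 ] [ 0.55425725 -0.19996153  0.35785345] [-0.26118826  0.28125836  0.64348959  1.65232471 -0.17289883  1.26613754
  1.61055429]
[[317.43344137 195.56876839]
 [318.63895958 175.99072795]][ WARN:0@1.339] global loadsave.cpp:1063 imwrite_ Unsupported depth image for selected encoder is fallbacked to CV_8U.
```

View pics/w2c.png

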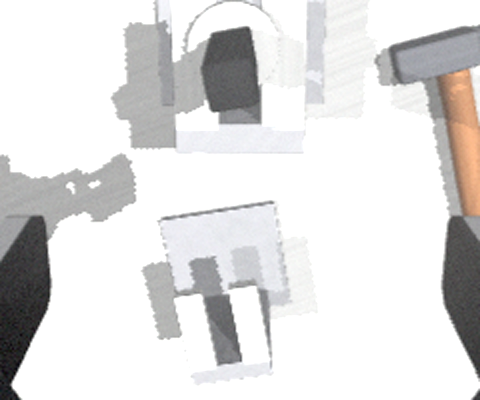

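View pics/w1c.png

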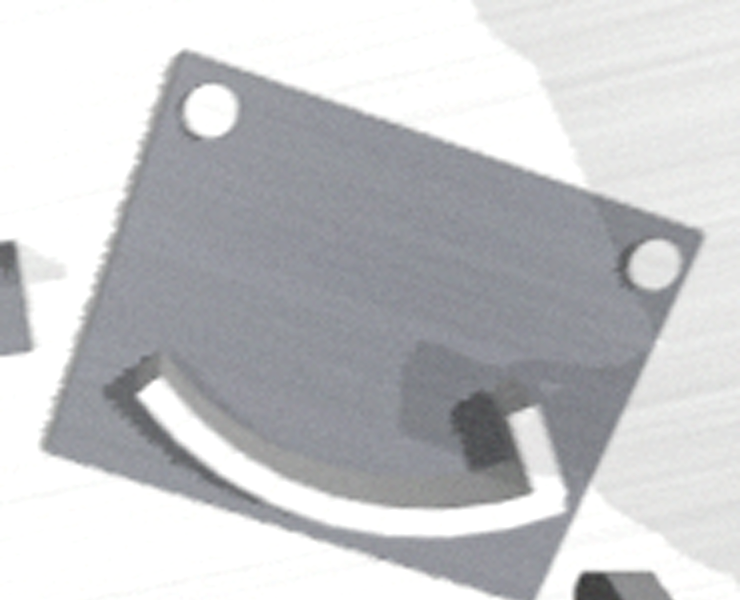

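Probe handle top is at about crop (232,81), i.e. px (316,190), yawed about 7° from the rest. In w1c the bar's hollow top edge runs from (160,376) through (340,505) to (530,490). Its foot runs from (165,352) through (340,470) to (470,468), and the block's tip is at (510-540,408). I compute the bar's offset from these.

```bash
python3 - <<'E'
from h import *
o1=np.load('o1.npy');K,E=cam('wrist',dict(tcp_pos=o1[:3],orientation=o1[3:]))
c=lambda a:np.array(a,float)/4+[280,115]
L=np.array([[-.075,-.095,.01],[-.075,.095,.01],[.075,-.095,.01],[-.06,-.08,.016],[-.06,.08,.016]])
px=c([[182,50],[703,235],[43,447],[211,110],[654,265]])
p,e=fit(L,px,K,E,[.54,.18,-.56]);print(p,e)
def loc(px,z):
    q=ray(px,z,K,E)[:,:2]-p[:2];cs,s=np.cos(p[2]),np.sin(p[2]);return np.c_[q[:,0]*cs+q[:,1]*s,-q[:,0]*s+q[:,1]*cs]
top=loc(c([[162,378],[207,432],[265,474],[340,503],[420,510],[480,503],[530,491]]),.04)
bot=loc(c([[165,352],[215,410],[275,448],[340,470],[400,478],[465,468]]),.01)
for q in (top,bot):
    d=q-[-.07,0];print(np.c_[np.hypot(*d.T)*1e3,np.degrees(np.arctan2(d[:,1],d[:,0]))].round(1).tolist())
s0,s1=np.radians([-38,36]);dr=lambda a:np.array([-.07+.11*np.cos(a),.11*np.sin(a)])
def res(x,q=np.vstack([top,bot])):
    cs,s=np.cos(x[2]),np.sin(x[2]);Rm=np.array([[cs,-s],[s,cs]]);cc=Rm@[-.07,0]+x[:2]
    f=list(np.hypot(*(q-cc).T)-.11)
    for a,t in((s0,top[0]),(s1,top[-1])): f+=list((Rm@dr(a)+x[:2]-t))
    return np.array(f)*1e3
f=least_squares(res,[0,0,0],x_scale=[1e-3,1e-3,1e-2]);print('bar off',f.x,f.fun.round(1))
E
```

```text
[ 0.54061163  0.18263005 -0.56711681] [0.51409229 0.6060098  0.7007648  0.29116141 0.30182605]
[[116.6, -34.9], [118.0, -23.1], [118.5, -11.0], [117.9, 2.5], [115.6, 15.9], [113.6, 26.0], [112.5, 34.8]]
[[116.1, -34.5], [117.9, -20.8], [117.9, -8.1], [117.3, 4.2], [116.6, 15.0], [113.4, 26.7]]
bar off [ 0.00676951 -0.00051456  0.04205669] [-1.   0.4  1.2  1.3  0.1 -0.8 -0.9 -1.5  0.3  0.7  0.8  1.1 -1.   0.7
 -0.8  0.6  0.7]
```

step_arm(
  rows=[
    [0, -0.013, -0.12, 0, 0, 0],
    [0, -0.013, -0.12, 0, 0, 0],
    [0, -0.013, -0.12, 0, 0, 0],
    [0, -0.013, -0.12, 0, 0, 0],
    [0, -0.013, -0.12, 0, 0, 0],
  ],
)

```text
clock: 2.7
tcp_pos: [0.5555, -0.2053, 0.288]
orientation: [0.573, 3.087, 0.001]
contact_force: [0.9, -0.2, -0.0]
grip_width: 0.0855
gripper_force: 0.0
```

```bash
python3 - <<'E'
from h import *
o=r.get_obs();im=eyes.grab_frame('wrist');cv2.imwrite('pics/w3.png',im[:,:,::-1])
np.save('o3.npy',np.r_[o['tcp_pos'],o['orientation']]);print(o['tcp_pos'],r.get_obs()['tcp_pos'])
K,E=cam('wrist',o)
print(proj(w([.5663,-.2117,-.366],[[-.008,0,.21],[-.008,0,.135]]),K,E))
im=eyes.grab_frame('scene')
v=np.hstack([np.clip(cv2.imread('pics/w3.png')[50:350,180:460].astype(float)*1.3,0,255),cv2.resize(im[60:210,190:380,::-1],None,fx=2,fy=2)]);cv2.imwrite('pics/w3c.png',v.astype(np.uint8))
E
```

```text
[ 0.55551492 -0.20528193  0.28797654] [ 0.55583187 -0.20575215  0.28857492]
[[317.71471298 222.28344743]
 [318.84810592 191.51084956]]
```

View pics/w3c.png

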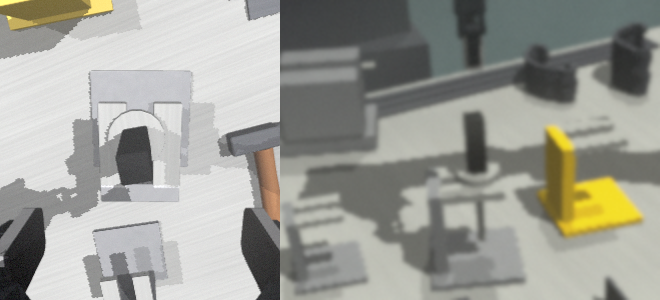

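The handle top is centred at about px (316,219), 2 mm from the prediction, and the gripper straddles it with the upright clear. I descend and grip.

step_arm(
  rows=[
    [0.002, -0.005, -0.06, 0, 0, 0],
    [0.002, -0.005, -0.12, 0, 0, 0],
    [0.002, -0.005, -0.165, 0, 0, 0],
    [0.002, -0.005, -0.1975, 0, 0, 0],
    [0.002, -0.005, -0.1975, 0, 0, 0],
  ],
)

```text
clock: 3.22
tcp_pos: [0.5546, -0.2082, 0.1655]
orientation: [-0.574, -3.084, -0.001]
contact_force: [-0.1, 1.2, -0.0]
grip_width: 0.0852
gripper_force: 0.0
```

step_arm(
  rows=[
    [0, 0, 0, 0, 0, 0],
    [0, 0, 0, 0, 0, 0],
    [0, 0, 0, 0, 0, 0],
    [0, 0, 0, 0, 0, 0],
    [0, 0, 0, 0, 0, 0],
  ],
  jaw=1,
  squeeze=50,
)

```text
clock: 3.63
tcp_pos: [0.5565, -0.2099, 0.1692]
orientation: [0.576, 3.086, -0.0]
contact_force: [-1.3, -1.2, 0.6]
grip_width: 0.0256
gripper_force: 0.7
```

step_arm(
  rows=[
    [0, 0, 0, 0, 0, 0],
    [0, 0, 0, 0, 0, 0],
    [0, 0, 0, 0, 0, 0],
    [0, 0, 0, 0, 0, 0],
  ],
)

```text
clock: 3.97
tcp_pos: [0.5565, -0.2099, 0.1693]
orientation: [0.576, 3.086, 0.0]
contact_force: [-1.5, 0.5, 6.3]
grip_width: 0.0226
gripper_force: 48.8
```

```bash
python3 - <<'E'
from h import *
o=r.get_obs();print(o['tcp_pos'],o['orientation'],o['contact_force'],o['moment'],o['grip_width'])
E
```

```text
[ 0.55649737 -0.20985005  0.16930118] [5.75998142e-01 3.08626398e+00 3.77049549e-04] [-1.50697615  0.51124285  6.30189625] [ 0.13244889  0.16392902 -0.00089778] 0.022633240203599872
```

step_arm(
  rows=[
    [0, 0, 0.02, 0, 0, 0],
    [0, 0, 0.06, 0, 0, 0],
    [0, 0, 0.11, 0, 0, 0],
    [0, 0, 0.165, 0, 0, 0],
    [0, 0, 0.215, 0, 0, 0],
  ],
)

```text
clock: 4.38
tcp_pos: [0.5553, -0.2097, 0.2991]
orientation: [-0.577, -3.088, 0.0]
contact_force: [0.8, -0.0, -4.0]
grip_width: 0.0229
gripper_force: 49.3
```

```bash
cat > path.py <<'E'
from h import *
def bar(pl,off): # bar frame pose
    c,s=np.cos(pl[2]),np.sin(pl[2])
    return np.array([pl[0]+c*off[0]-s*off[1],pl[1]+s*off[0]+c*off[1],pl[2]+off[2]])
def tip(b,deg,rad=.104):
    a=np.radians(deg);return w(b,np.c_[-.07+rad*np.cos(a),rad*np.sin(a),0*a])[:,:2]
E
python3 - <<'E'
from path import *
o=r.get_obs();print(o['tcp_pos'],o['orientation'],o['contact_force'],o['moment'],o['grip_width'])
b=bar([.540,.181,-.566],[.0068,-.0005,.042]);print(b)
d=np.array([-35.]);print(tip(b,d),tip(b,d,.095),tip(b,np.array([0,33.])))
E
```

```text
[ 0.55526678 -0.2096778   0.29913401] [-5.77248541e-01 -3.08793371e+00  1.65302361e-04] [ 0.80994061 -0.04119882 -3.99077753] [-0.01382437 -0.071284    0.00271352] 0.022879692108321078
[ 0.54547143  0.1769314  -0.524     ]
[[0.52877818 0.11768209]] [[0.52497788 0.12584038]] [[0.57490947 0.15991959]
 [0.58872335 0.21735699]]
```

step_arm(
  rows=[
    [-0.003, 0.03, 0, 0, 0, 0],
    [-0.008, 0.085, 0, 0, 0, 0],
    [-0.013, 0.145, 0, 0, 0, 0],
    [-0.018, 0.205, 0, 0, 0, 0],
    [-0.023, 0.265, 0, 0, 0, 0],
  ],
)

```text
clock: 4.8
tcp_pos: [0.5412, -0.0493, 0.2975]
orientation: [-0.578, -3.088, -0.0]
contact_force: [0.7, 0.6, -3.2]
grip_width: 0.0223
gripper_force: 49.1
```

step_arm(
  rows=[
    [-0.005, 0.06, 0, 0, 0, 0],
    [-0.01, 0.12, 0, 0, 0, 0],
    [-0.015, 0.18, 0, 0, 0, 0],
    [-0.02, 0.23, 0, 0, 0, 0],
    [-0.025, 0.265, 0, 0, 0, 0],
  ],
)

```text
clock: 5.22
tcp_pos: [0.526, 0.1121, 0.2974]
orientation: [-0.571, -3.089, -0.002]
contact_force: [-0.1, -0.2, -3.5]
grip_width: 0.0225
gripper_force: 49.1
```

step_arm(
  rows=[
    [-0.002, 0.02, -0.02, 0, 0, 0],
    [-0.004, 0.03, -0.05, 0, 0, 0],
    [-0.004, 0.03, -0.09, 0, 0, 0],
    [-0.004, 0.03, -0.12, 0, 0, 0],
    [-0.004, 0.03, -0.14, 0, 0, 0],
  ],
)

```text
clock: 5.63
tcp_pos: [0.5232, 0.1251, 0.2105]
orientation: [-0.577, -3.086, 0.004]
contact_force: [-0.2, -0.7, -2.1]
grip_width: 0.0227
gripper_force: 49.1
```

step_arm(
  rows=[
    [0, 0, 0, 0, 0, 0],
    [0, 0, 0, 0, 0, 0],
    [0, 0, 0, 0, 0, 0],
  ],
)

```text
clock: 5.88
tcp_pos: [0.5251, 0.1258, 0.2136]
orientation: [0.578, 3.087, 0.0]
contact_force: [0.9, -0.3, -2.4]
grip_width: 0.0223
gripper_force: 49.2
```

```bash
python3 - <<'E'
from path import *
o=r.get_obs();print(o['tcp_pos'],o['orientation'],o['contact_force'],o['moment'],o['grip_width'])
im=eyes.grab_frame('scene')
t=eyes.grab_frame('top')
v=np.hstack([cv2.resize(im[215:335,335:445,::-1],None,fx=4,fy=4,interpolation=cv2.INTER_CUBIC)[:480],cv2.resize(t[150:260,190:280,::-1],None,fx=4,fy=4.3636,interpolation=cv2.INTER_CUBIC)[:480]])
cv2.imwrite('pics/p4.png',np.clip(v.astype(float)*1.4,0,255).astype(np.uint8))
K,E=cam('scene');tp=o['tcp_pos']-[0,0,.1343];print(tp,(proj(tp,K,E)-[335,215])*4)
E
```

```text
[0.52512569 0.12582898 0.21357075] [5.77913902e-01 3.08705968e+00 2.52399094e-04] [ 0.92364556 -0.33081454 -2.44480265] [0.01045493 0.00369815 0.02001564] 0.022310629278240873
[0.52512569 0.12582898 0.07927075] [[165.7802602   84.55003867]]
```

View pics/p4.png

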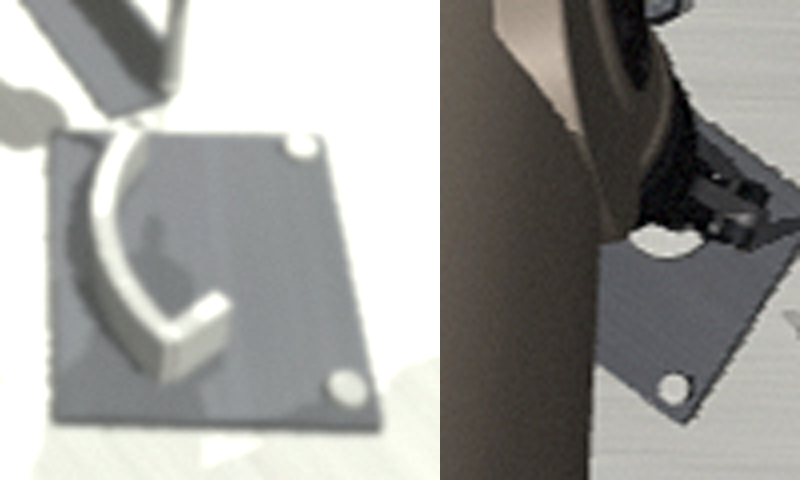

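The ball shows at crop (172,88), within 2 px of the prediction. It is inside the hollow near the open end, so I lower it.

step_arm(
  rows=[
    [0, 0, -0.03, 0, 0, 0],
    [0, 0, -0.06, 0, 0, 0],
    [0, 0, -0.08, 0, 0, 0],
    [0, 0, -0.09, 0, 0, 0],
    [0, 0, -0.095, 0, 0, 0],
  ],
)

```text
clock: 6.4
tcp_pos: [0.5246, 0.1264, 0.1557]
orientation: [-0.576, -3.088, 0.0]
contact_force: [0.3, -0.4, -2.2]
grip_width: 0.0225
gripper_force: 49.2
```

step_arm(
  rows=[
    [0, 0, 0, 0, 0, 0],
    [0, 0, -0.002, 0, 0, 0],
    [0, 0, -0.002, 0, 0, 0],
  ],
)

```text
clock: 6.65
tcp_pos: [0.5252, 0.1266, 0.1555]
orientation: [0.576, 3.087, 0.001]
contact_force: [0.2, 0.9, -3.7]
grip_width: 0.0225
gripper_force: 49.2
```

step_arm(
  rows=[
    [0, 0, -0.001, 0, 0, 0],
    [0, 0, -0.002, 0, 0, 0],
    [0, 0, -0.002, 0, 0, 0],
  ],
)

```text
clock: 6.9
tcp_pos: [0.5247, 0.1265, 0.1537]
orientation: [0.576, 3.088, 0.0]
contact_force: [-0.4, 0.2, -2.4]
grip_width: 0.0225
gripper_force: 49.2
```

step_arm(
  rows=[
    [0, 0, -0.001, 0, 0, 0],
    [0, 0, -0.002, 0, 0, 0],
    [0, 0, -0.003, 0, 0, 0],
    [0, 0, -0.003, 0, 0, 0],
  ],
)

```text
clock: 7.23
tcp_pos: [0.5245, 0.1264, 0.1516]
orientation: [-0.576, -3.088, 0.0]
contact_force: [-0.1, -0.9, -2.8]
grip_width: 0.0226
gripper_force: 49.2
```

step_arm(
  rows=[
    [0, 0, -0.001, 0, 0, 0],
    [0, 0, -0.001, 0, 0, 0],
    [0, 0, -0.002, 0, 0, 0],
    [0, 0, -0.002, 0, 0, 0],
  ],
)

```text
clock: 7.57
tcp_pos: [0.5246, 0.1265, 0.1504]
orientation: [-0.576, -3.088, 0.0]
contact_force: [0.5, 0.2, -2.5]
grip_width: 0.0227
gripper_force: 49.2
```

step_arm(
  rows=[
    [0, 0, -0.001, 0, 0, 0],
    [0, 0, -0.001, 0, 0, 0],
    [0, 0, -0.001, 0, 0, 0],
  ],
)

```text
clock: 7.82
tcp_pos: [0.5247, 0.1264, 0.15]
orientation: [0.577, 3.088, 0.0]
contact_force: [-0.9, -0.3, -1.1]
grip_width: 0.0225
gripper_force: 49.5
```

step_arm(
  rows=[
    [0, 0, -0.001, 0, 0, 0],
    [0, 0, -0.001, 0, 0, 0],
    [0, 0, -0.001, 0, 0, 0],
  ],
)

```text
clock: 8.07
tcp_pos: [0.5249, 0.1265, 0.1498]
orientation: [0.576, 3.088, 0.001]
contact_force: [-0.8, -0.4, 4.7]
grip_width: 0.0225
gripper_force: 49.9
```

step_arm(
  rows=[
    [0.0008, -0.0018, -0.0004, 0, 0, 0],
    [0.0017, -0.0036, -0.0004, 0, 0, 0],
    [0.0025, -0.0054, -0.0004, 0, 0, 0],
    [0.0034, -0.0072, -0.0004, 0, 0, 0],
    [0.0042, -0.009, -0.0004, 0, 0, 0],
  ],
)

```text
clock: 8.48
tcp_pos: [0.5277, 0.1227, 0.1497]
orientation: [0.575, 3.088, 0.004]
contact_force: [-1.4, 5.0, 6.2]
grip_width: 0.0216
gripper_force: 48.9
```

step_arm(
  rows=[
    [0.0004, -0.0009, 0, 0, 0, 0],
    [0.0008, -0.0018, 0, 0, 0, 0],
    [0.0008, -0.0018, 0, 0, 0, 0],
  ],
)

```text
clock: 8.73
tcp_pos: [0.5281, 0.1216, 0.1496]
orientation: [0.575, 3.088, 0.004]
contact_force: [-0.1, 3.7, 5.2]
grip_width: 0.0219
gripper_force: 49.0
```

step_arm(
  rows=[
    [0.0002, -0.0005, 0.0007, 0, 0, 0],
    [0.0004, -0.001, 0.0007, 0, 0, 0],
    [0.0008, -0.0018, 0.0007, 0, 0, 0],
    [0.0008, -0.0018, 0.0007, 0, 0, 0],
  ],
)

```text
clock: 9.07
tcp_pos: [0.5284, 0.1194, 0.1497]
orientation: [0.576, 3.088, 0.001]
contact_force: [0.5, 4.1, 3.8]
grip_width: 0.0217
gripper_force: 49.1
```

step_arm(
  rows=[
    [0.0004, -0.0009, 0, 0, 0, 0],
    [0.0008, -0.0018, 0, 0, 0, 0],
    [0.0008, -0.0018, 0, 0, 0, 0],
  ],
)

```text
clock: 9.32
tcp_pos: [0.5287, 0.1179, 0.1497]
orientation: [0.576, 3.088, 0.001]
contact_force: [-0.7, 3.5, 5.7]
grip_width: 0.0216
gripper_force: 49.3
```

step_arm(
  rows=[
    [0.0002, -0.0005, 0.0006, 0, 0, 0],
    [0.0004, -0.0009, 0.0006, 0, 0, 0],
    [0.0006, -0.0014, 0.0006, 0, 0, 0],
    [0.0006, -0.0014, 0.0006, 0, 0, 0],
  ],
)

```text
clock: 9.65
tcp_pos: [0.5288, 0.1167, 0.1497]
orientation: [-0.577, -3.088, 0.001]
contact_force: [-0.2, 3.4, 3.6]
grip_width: 0.0214
gripper_force: 49.0
```

step_arm(
  rows=[
    [0.0004, -0.0009, 0, 0, 0, 0],
    [0.0006, -0.0014, 0, 0, 0, 0],
    [0.0006, -0.0014, 0, 0, 0, 0],
  ],
)

```text
clock: 9.9
tcp_pos: [0.5291, 0.1163, 0.1497]
orientation: [-0.576, -3.088, -0.0]
contact_force: [-0.6, 4.0, 2.5]
grip_width: 0.0215
gripper_force: 48.8
```

step_arm(
  rows=[
    [0.0003, -0.0007, 0.0002, 0, 0, 0],
    [0.0006, -0.0014, 0.0002, 0, 0, 0],
    [0.0006, -0.0014, 0.0002, 0, 0, 0],
  ],
)

```text
clock: 10.15
tcp_pos: [0.5293, 0.1159, 0.1498]
orientation: [-0.576, -3.088, -0.001]
contact_force: [-0.7, 5.3, 1.1]
grip_width: 0.0212
gripper_force: 49.0
```

```bash
python3 - <<'E'
from path import *
for i in range(4):
    o=r.get_obs();print(o['clock'],o['tcp_pos'],o['contact_force'],o['moment']);eyes.grab_frame('top')
print([k for k in dir(r) if k[0]!='_'])
E
```

```text
10.15 [0.52926709 0.11594341 0.14978435] [-0.68747955  5.34897141  1.12154892] [ 1.79872252  0.46337467 -0.0464665 ]
10.2 [0.52925517 0.11598009 0.14979024] [-0.55982742  5.72156757  2.92001103] [ 1.76584859  0.41687014 -0.01796009]
10.25 [0.52925076 0.1159547  0.14979359] [-1.17737376  5.21278852  2.41867899] [1.78600884e+00 4.73192704e-01 1.09313742e-03]
10.3 [0.52923223 0.11596982 0.14979038] [-1.57953105  4.89522844  1.67387588] [ 1.79774774  0.46649485 -0.0223329 ]
['Unreachable', 'get_obs', 'hand_in', 'tips_ahead']
```

step_arm(
  rows=[
    [0.0002, -0.0004, 0, 0, 0, 0],
    [0.0004, -0.0009, 0, 0, 0, 0],
    [0.0004, -0.0009, 0, 0, 0, 0],
  ],
)

```text
clock: 10.6
tcp_pos: [0.5295, 0.1156, 0.1498]
orientation: [-0.575, -3.088, -0.001]
contact_force: [-1.8, 5.2, 1.8]
grip_width: 0.0216
gripper_force: 49.1
```

```bash
cat > st.py <<'E'
from path import *
def st(n=1):
    F=[]
    for i in range(n):
        o=r.get_obs();F.append(o['contact_force'])
        if i<n-1: eyes.grab_frame('top')
    m=o['moment'];f=np.mean(F,0);l=np.array([-m[1],m[0]])/.34
    b=np.array([.5455,.1769,-.524]);c=w(b,[-.07,0,0])[0,:2];d=o['tcp_pos'][:2]-c
    u=d/np.hypot(*d);t=np.array([-u[1],u[0]])
    print('t%.2f'%o['clock'],'tcp',o['tcp_pos'].round(4),'Fz %.1f'%(f[2]+2.5),'push on bar %.1f, drag %.1f'%(-l@u,-l@t),'rad %.1f ang %.1f'%(1e3*np.hypot(*d),np.degrees(np.arctan2(d[1],d[0])-b[2])),'u',u.round(2),'t',t.round(2))
if __name__=='__main__': st(3)
E
python3 st.py
```

```text
t10.70 tcp [0.5295 0.1156 0.1498] Fz 3.9 push on bar 5.7, drag -1.3 rad 106.2 ang -35.1 u [ 0.42 -0.91] t [0.91 0.42]
```

step_arm(
  rows=[
    [0, 0, 0, 0, 0, 0],
    [-0.0005, 0.001, 0, 0, 0, 0],
    [-0.0005, 0.001, 0, 0, 0, 0],
  ],
  squeeze=110,
)

```text
clock: 10.95
tcp_pos: [0.5293, 0.1158, 0.1499]
orientation: [-0.576, -3.088, -0.001]
contact_force: [-1.9, 5.0, 2.4]
grip_width: 0.0209
gripper_force: 107.4
```

```bash
python3 st.py; python3 - <<'E'
from path import *
o=r.get_obs();K,E=cam('scene')
im=eyes.grab_frame('scene')
a=(proj(o['tcp_pos']-[0,0,.1343],K,E)-[340,200])*7;b=(proj(o['tcp_pos']-[0,0,.0443],K,E)-[340,200])*7;print(a,b)
cv2.imwrite('pics/p5.png',np.clip(cv2.resize(im[200:285,340:440,::-1].astype(np.float32),None,fx=7,fy=7,interpolation=cv2.INTER_CUBIC)*1.3,0,255).astype(np.uint8))
E
```

```text
t11.05 tcp [0.5294 0.1158 0.1499] Fz 4.8 push on bar 5.2, drag -1.2 rad 105.9 ang -35.2 u [ 0.42 -0.91] t [0.91 0.42]
[[208.93874065 393.10978203]] [[229.04685093 169.55820262]]
```

View pics/p5.png

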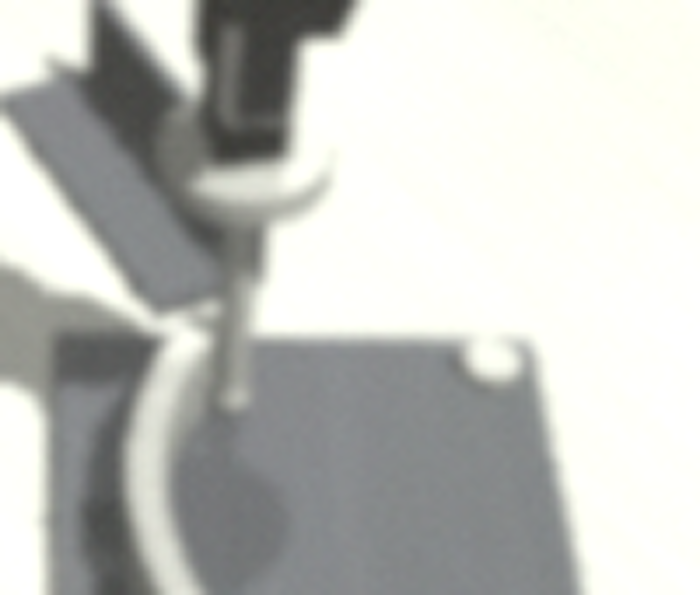

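The ball at crop (235,400) sits at the foot of the hollow face, around (208-215,400), near the open end. The force, 5 N lateral with about 4.5 N down, agrees with touching both. I compute the arc shifts per call.

```bash
python3 - <<'E'
import numpy as np
for i in range(11):
    f=np.radians(-65.2+6.25*i+1.25*np.arange(6));d=.106/.6*np.c_[np.cos(f),np.sin(f)];d=(d-d[0])[1:]
    print(i,round(-35.2+6.25*i,1),d.round(4).tolist())
E
```

```text
0 -35.2 [[0.0035, 0.0017], [0.0069, 0.0034], [0.0103, 0.0052], [0.0137, 0.0071], [0.017, 0.009]]
1 -29.0 [[0.0033, 0.002], [0.0065, 0.0041], [0.0097, 0.0063], [0.0128, 0.0085], [0.0159, 0.0108]]
2 -22.7 [[0.003, 0.0024], [0.006, 0.0048], [0.009, 0.0073], [0.0118, 0.0099], [0.0147, 0.0125]]
3 -16.5 [[0.0028, 0.0027], [0.0055, 0.0054], [0.0081, 0.0082], [0.0107, 0.0111], [0.0132, 0.014]]
4 -10.2 [[0.0025, 0.003], [0.0048, 0.006], [0.0072, 0.0091], [0.0094, 0.0122], [0.0116, 0.0154]]
5 -4.0 [[0.0021, 0.0032], [0.0042, 0.0065], [0.0061, 0.0098], [0.008, 0.0131], [0.0099, 0.0165]]
6 2.3 [[0.0018, 0.0034], [0.0034, 0.0069], [0.005, 0.0104], [0.0066, 0.0139], [0.008, 0.0175]]
7 8.5 [[0.0014, 0.0036], [0.0027, 0.0072], [0.0039, 0.0109], [0.005, 0.0146], [0.0061, 0.0183]]
8 14.8 [[0.001, 0.0037], [0.0019, 0.0075], [0.0027, 0.0112], [0.0034, 0.015], [0.004, 0.0188]]
9 21.0 [[0.0006, 0.0038], [0.001, 0.0076], [0.0014, 0.0115], [0.0017, 0.0153], [0.002, 0.0192]]
10 27.3 [[0.0001, 0.0039], [0.0002, 0.0077], [0.0002, 0.0116], [0.0001, 0.0154], [-0.0001, 0.0193]]
```

step_arm(
  rows=[
    [0.0017, 0.0008, 0, 0, 0, 0],
    [0.005, 0.0024, 0, 0, 0, 0],
    [0.0086, 0.0042, 0, 0, 0, 0],
  ],
)

```text
clock: 11.35
tcp_pos: [0.5327, 0.1166, 0.1495]
orientation: [-0.576, -3.084, 0.005]
contact_force: [-7.6, -0.0, 9.8]
grip_width: 0.0212
gripper_force: 108.4
```

```bash
python3 st.py
```

```text
t11.45 tcp [0.5326 0.1165 0.1495] Fz 12.4 push on bar 4.5, drag 5.2 rad 106.6 ang -33.4 u [ 0.45 -0.89] t [0.89 0.45]
```

step_arm(
  rows=[
    [0.002, 0.001, 0.0008, 0, 0, 0],
    [0.0045, 0.0023, 0.0009, 0, 0, 0],
    [0.0072, 0.004, 0.0009, 0, 0, 0],
    [0.0098, 0.0056, 0.0009, 0, 0, 0],
  ],
)

```text
clock: 11.78
tcp_pos: [0.538, 0.1186, 0.1495]
orientation: [-0.577, -3.083, 0.008]
contact_force: [-5.7, -0.5, 4.0]
grip_width: 0.0211
gripper_force: 107.8
```

```bash
python3 st.py
```

```text
t11.88 tcp [0.5389 0.1191 0.1496] Fz 5.4 push on bar 1.6, drag 3.5 rad 107.3 ang -29.8 u [ 0.5  -0.86] t [0.86 0.5 ]
```

step_arm(
  rows=[
    [0.0033, 0.0013, 0, 0, 0, 0],
    [0.0068, 0.0028, 0, 0, 0, 0],
    [0.0102, 0.0046, 0, 0, 0, 0],
    [0.0134, 0.0066, 0, 0, 0, 0],
    [0.0167, 0.0088, 0, 0, 0, 0],
  ],
)

```text
clock: 12.3
tcp_pos: [0.5511, 0.1267, 0.1503]
orientation: [0.576, 3.088, -0.0]
contact_force: [-1.4, 1.2, -2.4]
grip_width: 0.0207
gripper_force: 107.5
```

```bash
python3 st.py
```

```text
t12.40 tcp [0.5514 0.1271 0.1505] Fz -0.4 push on bar 1.4, drag -0.3 rad 107.8 ang -21.9 u [ 0.62 -0.79] t [0.79 0.62]
```

The plate contact was lost in the last stretch (Fz about 0, z up 0.7 mm). I go back over it and redo it with contact.

step_arm(
  rows=[
    [-0.0038, -0.0022, 0, 0, 0, 0],
    [-0.0076, -0.0045, 0, 0, 0, 0],
    [-0.0114, -0.0068, 0, 0, 0, 0],
    [-0.0152, -0.0092, 0, 0, 0, 0],
    [-0.0195, -0.0118, 0, 0, 0, 0],
  ],
)

```text
clock: 12.82
tcp_pos: [0.5389, 0.1194, 0.1507]
orientation: [0.577, 3.088, 0.001]
contact_force: [-0.4, 2.2, -1.5]
grip_width: 0.0209
gripper_force: 107.6
```

step_arm(
  rows=[
    [0, 0, -0.0008, 0, 0, 0],
    [0, 0, -0.0012, 0, 0, 0],
    [0, 0, -0.0012, 0, 0, 0],
  ],
)

```text
clock: 13.07
tcp_pos: [0.5386, 0.1192, 0.1498]
orientation: [-0.576, -3.088, 0.001]
contact_force: [-1.8, 0.7, -0.3]
grip_width: 0.0209
gripper_force: 107.9
```

```bash
python3 st.py
```

```text
t13.17 tcp [0.5388 0.1192 0.1498] Fz 2.5 push on bar 1.1, drag 1.6 rad 107.2 ang -29.8 u [ 0.5  -0.86] t [0.86 0.5 ]
```

step_arm(
  rows=[
    [0.002, 0.0, -0.0004, 0, 0, 0],
    [0.005, 0.0014, -0.0004, 0, 0, 0],
    [0.0084, 0.0034, -0.0004, 0, 0, 0],
    [0.0116, 0.0054, -0.0004, 0, 0, 0],
  ],
)

```text
clock: 13.5
tcp_pos: [0.5445, 0.1217, 0.1495]
orientation: [-0.576, -3.085, 0.003]
contact_force: [-6.9, -2.7, 7.2]
grip_width: 0.021
gripper_force: 108.8
```

```bash
python3 st.py
```

```text
t13.60 tcp [0.5455 0.1223 0.1496] Fz 7.9 push on bar 1.8, drag 3.6 rad 108.1 ang -25.9 u [ 0.56 -0.83] t [0.83 0.56]
```

step_arm(
  rows=[
    [0.0028, 0.001, 0.0002, 0, 0, 0],
    [0.006, 0.003, 0.0002, 0, 0, 0],
    [0.0092, 0.0053, 0.0002, 0, 0, 0],
    [0.0124, 0.0076, 0.0002, 0, 0, 0],
  ],
)

```text
clock: 13.93
tcp_pos: [0.5516, 0.1262, 0.1494]
orientation: [-0.576, -3.084, 0.004]
contact_force: [-7.5, -3.0, 8.4]
grip_width: 0.0208
gripper_force: 109.0
```

```bash
python3 st.py
```

```text
t14.03 tcp [0.5523 0.1269 0.1495] Fz 9.0 push on bar 3.2, drag 4.9 rad 108.5 ang -21.6 u [ 0.62 -0.78] t [0.78 0.62]
```

step_arm(
  rows=[
    [0.0029, 0.0022, 0.0004, 0, 0, 0],
    [0.0058, 0.0045, 0.0004, 0, 0, 0],
    [0.0086, 0.0069, 0.0004, 0, 0, 0],
    [0.0113, 0.0093, 0.0004, 0, 0, 0],
  ],
)

```text
clock: 14.37
tcp_pos: [0.5593, 0.1323, 0.1496]
orientation: [-0.576, -3.086, 0.002]
contact_force: [-4.2, -1.9, 3.6]
grip_width: 0.0205
gripper_force: 108.6
```

```bash
python3 st.py
```

```text
t14.47 tcp [0.5601 0.133  0.1497] Fz 4.6 push on bar 2.3, drag 2.4 rad 109.0 ang -16.4 u [ 0.69 -0.72] t [0.72 0.69]
```

step_arm(
  rows=[
    [0.0031, 0.0018, 0, 0, 0, 0],
    [0.0058, 0.0044, -0.0001, 0, 0, 0],
    [0.0085, 0.0071, -0.0001, 0, 0, 0],
    [0.011, 0.0099, -0.0001, 0, 0, 0],
  ],
)

```text
clock: 14.8
tcp_pos: [0.5654, 0.1378, 0.1495]
orientation: [-0.576, -3.085, 0.003]
contact_force: [-6.7, -2.6, 4.6]
grip_width: 0.0212
gripper_force: 108.6
```

```bash
python3 st.py
```

```text
t14.90 tcp [0.566  0.1386 0.1496] Fz 5.8 push on bar 3.4, drag 4.0 rad 109.3 ang -12.1 u [ 0.74 -0.67] t [0.67 0.74]
```

step_arm(
  rows=[
    [0.0026, 0.0026, 0.0001, 0, 0, 0],
    [0.005, 0.0054, 0.0001, 0, 0, 0],
    [0.0074, 0.0083, 0.0001, 0, 0, 0],
    [0.0096, 0.0113, 0.0001, 0, 0, 0],
  ],
)

```text
clock: 15.23
tcp_pos: [0.5718, 0.1449, 0.1496]
orientation: [-0.576, -3.086, 0.002]
contact_force: [-4.5, -1.8, 2.8]
grip_width: 0.021
gripper_force: 108.4
```

```bash
python3 st.py
```

```text
t15.33 tcp [0.5724 0.1458 0.1497] Fz 4.2 push on bar 2.8, drag 2.3 rad 109.7 ang -7.1 u [ 0.8 -0.6] t [0.6 0.8]
```

step_arm(
  rows=[
    [0.0026, 0.0026, -0.0001, 0, 0, 0],
    [0.0048, 0.0056, -0.0001, 0, 0, 0],
    [0.0069, 0.0087, -0.0001, 0, 0, 0],
    [0.0088, 0.0119, -0.0001, 0, 0, 0],
  ],
)

```text
clock: 15.67
tcp_pos: [0.5767, 0.1514, 0.1496]
orientation: [-0.577, -3.086, 0.004]
contact_force: [-6.7, -2.6, 4.5]
grip_width: 0.0206
gripper_force: 108.6
```

```bash
python3 st.py
```

```text
t15.77 tcp [0.5772 0.1523 0.1496] Fz 6.0 push on bar 3.8, drag 3.7 rad 109.9 ang -2.8 u [ 0.84 -0.54] t [0.54 0.84]
```

step_arm(
  rows=[
    [0.0019, 0.0032, 0.0001, 0, 0, 0],
    [0.0037, 0.0064, 0.0001, 0, 0, 0],
    [0.0054, 0.0097, 0.0001, 0, 0, 0],
    [0.007, 0.013, 0.0001, 0, 0, 0],
  ],
)

```text
clock: 16.1
tcp_pos: [0.5819, 0.1599, 0.1497]
orientation: [-0.577, -3.088, 0.001]
contact_force: [-3.7, -2.0, 1.1]
grip_width: 0.0209
gripper_force: 108.3
```

```bash
python3 st.py
```

```text
t16.20 tcp [0.5823 0.1608 0.1498] Fz 2.7 push on bar 2.2, drag 1.8 rad 110.0 ang 2.3 u [ 0.89 -0.46] t [0.46 0.89]
```

step_arm(
  rows=[
    [0.0022, 0.0028, -0.0003, 0, 0, 0],
    [0.0039, 0.0062, -0.0003, 0, 0, 0],
    [0.0054, 0.0096, -0.0003, 0, 0, 0],
    [0.0067, 0.0131, -0.0003, 0, 0, 0],
  ],
)

```text
clock: 16.53
tcp_pos: [0.5856, 0.1672, 0.1497]
orientation: [-0.577, -3.087, 0.003]
contact_force: [-4.1, -2.2, 3.2]
grip_width: 0.0211
gripper_force: 108.4
```

```bash
python3 st.py
```

```text
t16.63 tcp [0.586  0.1683 0.1497] Fz 5.3 push on bar 3.0, drag 3.1 rad 110.1 ang 6.7 u [ 0.92 -0.4 ] t [0.4  0.92]
```

step_arm(
  rows=[
    [0.0015, 0.0033, 0, 0, 0, 0],
    [0.0028, 0.0068, 0, 0, 0, 0],
    [0.0039, 0.0103, 0, 0, 0, 0],
    [0.005, 0.0138, 0, 0, 0, 0],
  ],
)

```text
clock: 16.97
tcp_pos: [0.5893, 0.1764, 0.1498]
orientation: [0.577, 3.087, -0.0]
contact_force: [-2.8, -1.9, 0.4]
grip_width: 0.0208
gripper_force: 108.3
```

```bash
python3 st.py
```

```text
t17.07 tcp [0.5896 0.1773 0.1498] Fz 2.5 push on bar 1.7, drag 1.5 rad 110.3 ang 11.7 u [ 0.95 -0.31] t [0.31 0.95]
```

step_arm(
  rows=[
    [0.0018, 0.0032, -0.0003, 0, 0, 0],
    [0.0028, 0.0068, -0.0003, 0, 0, 0],
    [0.0037, 0.0104, -0.0003, 0, 0, 0],
    [0.0045, 0.014, -0.0003, 0, 0, 0],
  ],
)

```text
clock: 17.4
tcp_pos: [0.5916, 0.1838, 0.1497]
orientation: [-0.578, -3.088, 0.002]
contact_force: [-3.4, -3.7, 2.9]
grip_width: 0.0205
gripper_force: 108.4
```

```bash
python3 st.py
```

```text
t17.50 tcp [0.5919 0.1849 0.1497] Fz 5.3 push on bar 2.5, drag 3.1 rad 110.3 ang 15.8 u [ 0.97 -0.24] t [0.24 0.97]
```

step_arm(
  rows=[
    [0.0012, 0.0035, -0.0001, 0, 0, 0],
    [0.0019, 0.0071, -0.0001, 0, 0, 0],
    [0.0026, 0.0108, -0.0001, 0, 0, 0],
    [0.0031, 0.0144, -0.0001, 0, 0, 0],
  ],
)

```text
clock: 17.83
tcp_pos: [0.5938, 0.1926, 0.1497]
orientation: [0.578, 3.088, -0.002]
contact_force: [-3.0, -3.1, 2.9]
grip_width: 0.0212
gripper_force: 108.5
```

```bash
python3 st.py
```

```text
t17.93 tcp [0.594  0.1938 0.1497] Fz 5.0 push on bar 2.2, drag 2.5 rad 110.6 ang 20.6 u [ 0.99 -0.16] t [0.16 0.99]
```

step_arm(
  rows=[
    [0.0012, 0.0036, 0, 0, 0, 0],
    [0.0016, 0.0072, 0, 0, 0, 0],
    [0.0019, 0.0109, 0, 0, 0, 0],
    [0.002, 0.0145, 0, 0, 0, 0],
  ],
)

```text
clock: 18.27
tcp_pos: [0.5949, 0.2009, 0.1496]
orientation: [0.578, 3.088, -0.003]
contact_force: [-3.8, -4.6, 4.8]
grip_width: 0.0208
gripper_force: 108.5
```

```bash
python3 st.py
```

```text
t18.37 tcp [0.595  0.2019 0.1497] Fz 6.0 push on bar 3.0, drag 3.6 rad 110.5 ang 24.8 u [ 1.   -0.09] t [0.09 1.  ]
```

step_arm(
  rows=[
    [0.0004, 0.0036, 0.0001, 0, 0, 0],
    [0.0006, 0.0072, 0.0001, 0, 0, 0],
    [0.0006, 0.0107, 0.0001, 0, 0, 0],
  ],
)

```text
clock: 18.62
tcp_pos: [0.5954, 0.2077, 0.1497]
orientation: [0.578, 3.088, -0.002]
contact_force: [-2.5, -4.9, 2.4]
grip_width: 0.0211
gripper_force: 108.4
```

```bash
python3 st.py
```

```text
t18.72 tcp [0.5954 0.2088 0.1497] Fz 5.4 push on bar 2.3, drag 3.0 rad 110.6 ang 28.4 u [ 1.   -0.03] t [0.03 1.  ]
```

Nearing the block, so I take smaller steps.

step_arm(
  rows=[
    [0.0005, 0.0025, 0, 0, 0, 0],
    [0.0007, 0.005, 0, 0, 0, 0],
    [0.0006, 0.0075, 0, 0, 0, 0],
  ],
)

```text
clock: 18.97
tcp_pos: [0.5957, 0.2124, 0.1497]
orientation: [0.577, 3.088, -0.001]
contact_force: [-2.9, -4.4, 3.3]
grip_width: 0.0208
gripper_force: 108.5
```

```bash
python3 st.py
```

```text
t19.07 tcp [0.5957 0.2131 0.1497] Fz 6.1 push on bar 2.6, drag 3.6 rad 110.8 ang 30.6 u [1.   0.01] t [-0.01  1.  ]
```

step_arm(
  rows=[
    [0.0001, 0.0025, 0, 0, 0, 0],
    [0.0001, 0.005, 0, 0, 0, 0],
    [0, 0.0072, 0, 0, 0, 0],
  ],
)

```text
clock: 19.32
tcp_pos: [0.5956, 0.2162, 0.1496]
orientation: [0.578, 3.088, -0.003]
contact_force: [-3.1, -5.5, 5.3]
grip_width: 0.0211
gripper_force: 108.5
```

```bash
python3 st.py
```

```text
t19.42 tcp [0.5956 0.2168 0.1497] Fz 6.7 push on bar 3.3, drag 4.7 rad 110.8 ang 32.5 u [1.   0.04] t [-0.04  1.  ]
```

step_arm(
  rows=[
    [-0.0001, 0.002, 0.0001, 0, 0, 0],
    [-0.0002, 0.004, 0.0001, 0, 0, 0],
    [-0.0002, 0.004, 0.0001, 0, 0, 0],
  ],
)

```text
clock: 19.67
tcp_pos: [0.5955, 0.2177, 0.1497]
orientation: [0.578, 3.088, -0.005]
contact_force: [-3.8, -6.3, 4.2]
grip_width: 0.0206
gripper_force: 109.0
```

```bash
python3 st.py
```

```text
t19.77 tcp [0.5955 0.2177 0.1496] Fz 7.0 push on bar 3.5, drag 7.4 rad 110.8 ang 33.0 u [1.   0.05] t [-0.05  1.  ]
```

step_arm(
  rows=[
    [-0.0001, 0.0015, 0.0002, 0, 0, 0],
    [-0.0001, 0.0015, 0.0002, 0, 0, 0],
  ],
)

```text
clock: 19.93
tcp_pos: [0.5955, 0.218, 0.1497]
orientation: [0.579, 3.088, -0.006]
contact_force: [-3.7, -8.8, 5.2]
grip_width: 0.0205
gripper_force: 108.7
```

```bash
python3 st.py
```

```text
t20.03 tcp [0.5955 0.2179 0.1497] Fz 7.2 push on bar 3.4, drag 8.5 rad 110.8 ang 33.1 u [1.   0.05] t [-0.05  1.  ]
```

The block is met: the ball is stopped and drag is rising. I back off, lift and carry the probe home.

step_arm(
  rows=[
    [-0.002, -0.005, 0.0005, 0, 0, 0],
    [-0.005, -0.01, 0.003, 0, 0, 0],
    [-0.008, -0.012, 0.02, 0, 0, 0],
    [-0.008, -0.012, 0.06, 0, 0, 0],
    [-0.008, -0.012, 0.11, 0, 0, 0],
  ],
)

```text
clock: 20.45
tcp_pos: [0.589, 0.2147, 0.2151]
orientation: [-0.574, -3.086, 0.001]
contact_force: [-0.1, 0.3, -1.8]
grip_width: 0.021
gripper_force: 108.0
```

step_arm(
  rows=[
    [0, 0, 0.05, 0, 0, 0],
    [0, 0, 0.1, 0, 0, 0],
    [0, -0.02, 0.14, 0, 0, 0],
    [0, -0.06, 0.15, 0, 0, 0],
    [0, -0.12, 0.15, 0, 0, 0],
  ],
)

```text
clock: 20.87
tcp_pos: [0.5917, 0.1468, 0.3092]
orientation: [0.564, 3.085, 0.011]
contact_force: [1.8, -0.3, -2.9]
grip_width: 0.021
gripper_force: 108.4
```

```bash
python3 st.py
```

```text
t20.97 tcp [0.5914 0.1351 0.3079] Fz -0.3 push on bar -0.3, drag 0.1 rad 131.3 ang -5.8 u [ 0.81 -0.59] t [0.59 0.81]
```

step_arm(
  rows=[
    [-0.006, -0.06, 0, 0, 0, 0],
    [-0.012, -0.12, 0, 0, 0, 0],
    [-0.018, -0.18, 0, 0, 0, 0],
    [-0.024, -0.24, 0, 0, 0, 0],
    [-0.03, -0.3, 0, 0, 0, 0],
  ],
)

```text
clock: 21.38
tcp_pos: [0.5725, -0.0389, 0.3065]
orientation: [0.575, 3.087, 0.003]
contact_force: [0.3, -1.2, -2.7]
grip_width: 0.0209
gripper_force: 108.6
```

step_arm(
  rows=[
    [-0.006, -0.06, 0, 0, 0, 0],
    [-0.012, -0.12, 0, 0, 0, 0],
    [-0.018, -0.18, 0, 0, 0, 0],
    [-0.024, -0.23, 0, 0, 0, 0],
    [-0.028, -0.265, 0, 0, 0, 0],
  ],
)

```text
clock: 21.8
tcp_pos: [0.5552, -0.2004, 0.3067]
orientation: [0.581, 3.085, -0.0]
contact_force: [-0.1, -1.2, -3.6]
grip_width: 0.0211
gripper_force: 108.5
```

step_arm(
  rows=[
    [0, 0, 0, 0, 0, 0],
    [0, 0, 0, 0, 0, 0],
    [0, 0, 0, 0, 0, 0],
  ],
)

```text
clock: 22.05
tcp_pos: [0.5564, -0.1958, 0.306]
orientation: [0.574, 3.088, 0.002]
contact_force: [0.4, 1.0, -3.3]
grip_width: 0.0207
gripper_force: 108.5
```

```bash
python3 - <<'E'
from path import *
o=r.get_obs();print(o['tcp_pos'],o['orientation'],o['contact_force'])
im=eyes.grab_frame('scene');K,E=cam('scene');
for h in(.1343,.0443): print((proj(o['tcp_pos']-[0,0,h],K,E)-[240,70])*5, end=' ')
cv2.imwrite('pics/p6.png',cv2.resize(im[70:190,240:360,::-1],None,fx=5,fy=5,interpolation=cv2.INTER_CUBIC))
E
```

```text
[ 0.55635475 -0.19584777  0.30595505] [5.74412857e-01 3.08781008e+00 2.25260362e-03] [ 0.4430875   1.02437653 -3.25363529]
[[246.27639967 323.14077366]] [[234.7852386  145.90563744]]
```

View pics/p6.png

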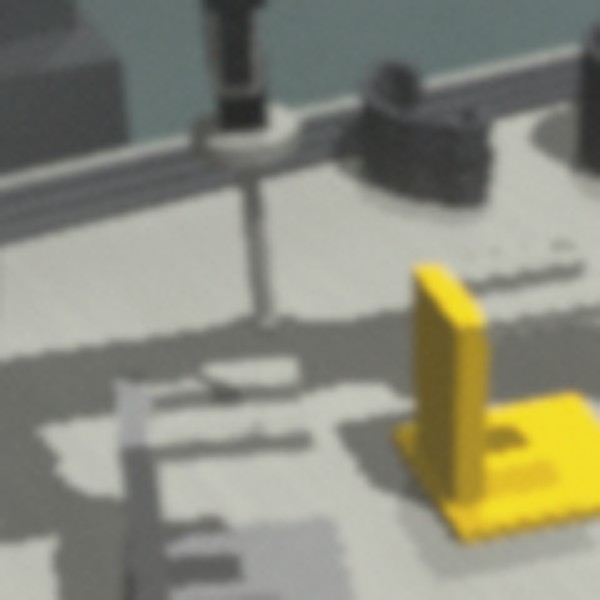

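The probe hangs nearly upright (shaft crop (248,165) to ball (264,318), tilt about 2°). I align it over the seat and lower it.

step_arm(
  rows=[
    [0, -0.01, 0, 0, 0, 0],
    [0, -0.0235, 0, 0, 0, 0],
    [0, -0.0235, 0, 0, 0, 0],
    [0, -0.0235, -0.02, 0, 0, 0],
    [0, -0.0235, -0.04, 0, 0, 0],
  ],
)

```text
clock: 22.52
tcp_pos: [0.556, -0.2115, 0.2812]
orientation: [0.576, 3.087, 0.0]
contact_force: [-0.2, -0.1, -3.3]
grip_width: 0.0208
gripper_force: 108.5
```

step_arm(
  rows=[
    [0, 0, -0.02, 0, 0, 0],
    [0, 0, -0.04, 0, 0, 0],
    [0, 0, -0.06, 0, 0, 0],
    [0, 0, -0.08, 0, 0, 0],
    [0, 0, -0.09, 0, 0, 0],
  ],
)

```text
clock: 22.93
tcp_pos: [0.5548, -0.2109, 0.2253]
orientation: [-0.576, -3.086, -0.0]
contact_force: [-0.6, -0.7, -2.2]
grip_width: 0.0209
gripper_force: 108.5
```

```bash
python3 - <<'E'
from path import *
o=r.get_obs();print(o['tcp_pos'],o['orientation'],o['contact_force'],o['moment'])
E
```

```text
[ 0.55482317 -0.21087381  0.22528928] [-5.75521350e-01 -3.08550305e+00 -6.66148819e-05] [-0.60566664 -0.74029525 -2.23302445] [-0.03630604  0.00422245 -0.02663978]
```

step_arm(
  rows=[
    [0, 0.001, -0.02, 0, 0, 0],
    [0, 0.001, -0.045, 0, 0, 0],
    [0, 0.001, -0.07, 0, 0, 0],
    [0, 0.001, -0.085, 0, 0, 0],
    [0, 0.001, -0.09, 0, 0, 0],
  ],
)

```text
clock: 23.35
tcp_pos: [0.5549, -0.2104, 0.1719]
orientation: [-0.576, -3.086, -0.0]
contact_force: [-0.2, 0.8, -3.3]
grip_width: 0.0205
gripper_force: 108.5
```

step_arm(
  rows=[
    [0, 0, -0.001, 0, 0, 0],
    [0, 0, -0.002, 0, 0, 0],
    [0, 0, -0.002, 0, 0, 0],
  ],
)

```text
clock: 23.6
tcp_pos: [0.5562, -0.2111, 0.1732]
orientation: [0.576, 3.087, -0.0]
contact_force: [0.2, -1.0, -2.7]
grip_width: 0.0207
gripper_force: 108.5
```

```bash
python3 - <<'E'
from path import *
o=r.get_obs();print(o['tcp_pos'],o['orientation'],o['contact_force'],o['moment'])
E
```

```text
[ 0.55619377 -0.21109155  0.17324092] [ 5.76390620e-01  3.08686211e+00 -1.00947710e-04] [ 0.18734274 -0.97328741 -2.68334981] [-0.05893304 -0.01075847  0.04142793]
```

step_arm(
  rows=[
    [0.0005, 0.002, -0.002, 0, 0, 0],
    [0.0005, 0.002, -0.004, 0, 0, 0],
    [0.0005, 0.002, -0.005, 0, 0, 0],
    [0.0005, 0.002, -0.005, 0, 0, 0],
  ],
)

```text
clock: 23.93
tcp_pos: [0.5563, -0.2095, 0.17]
orientation: [0.576, 3.088, 0.001]
contact_force: [0.8, 1.5, 0.8]
grip_width: 0.0209
gripper_force: 109.1
```

step_arm(
  rows=[
    [0, 0, -0.0007, 0, 0, 0],
    [0, 0, -0.0007, 0, 0, 0],
    [0, 0, -0.0007, 0, 0, 0],
  ],
)

```text
clock: 24.18
tcp_pos: [0.5563, -0.2095, 0.1698]
orientation: [0.576, 3.088, 0.001]
contact_force: [-1.7, 1.8, 5.8]
grip_width: 0.0209
gripper_force: 109.5
```

step_arm(
  rows=[
    [0, 0, -0.0007, 0, 0, 0],
    [0, 0, -0.0007, 0, 0, 0],
    [0, 0, -0.0007, 0, 0, 0],
  ],
)

```text
clock: 24.43
tcp_pos: [0.5564, -0.2095, 0.1698]
orientation: [0.576, 3.087, 0.001]
contact_force: [-3.1, 2.9, 8.7]
grip_width: 0.021
gripper_force: 110.1
```

step_arm(
  rows=[
    [0, 0, 0, 0, 0, 0],
    [0, 0, 0, 0, 0, 0],
    [0, 0, 0, 0, 0, 0],
  ],
  squeeze=20,
)

```text
clock: 24.68
tcp_pos: [0.5564, -0.2095, 0.1698]
orientation: [0.576, 3.087, 0.001]
contact_force: [-2.3, 2.6, 8.6]
grip_width: 0.0205
gripper_force: 110.1
```

step_arm(
  rows=[
    [0, 0, 0, 0, 0, 0],
    [0, 0, 0, 0, 0, 0],
    [0, 0, 0, 0, 0, 0],
    [0, 0, 0, 0, 0, 0],
    [0, 0, 0, 0, 0, 0],
  ],
  jaw=0,
)

```text
clock: 25.1
tcp_pos: [0.5559, -0.2097, 0.1685]
orientation: [-0.577, -3.088, 0.0]
contact_force: [-0.4, -0.6, -0.3]
grip_width: 0.0797
gripper_force: 0.0
```

step_arm(
  rows=[
    [0, 0, 0, 0, 0, 0],
    [0, 0, 0, 0, 0, 0],
    [0, 0, 0, 0, 0, 0],
    [0, 0, 0.02, 0, 0, 0],
    [0, 0, 0.05, 0, 0, 0],
  ],
)

```text
clock: 25.52
tcp_pos: [0.5549, -0.2092, 0.1981]
orientation: [-0.576, -3.085, 0.0]
contact_force: [-0.4, 0.3, 0.0]
grip_width: 0.0856
gripper_force: 0.0
```

step_arm(
  rows=[
    [0, 0, 0.05, 0, 0, 0],
    [0, 0, 0.1, 0, 0, 0],
    [0, 0, 0.16, 0, 0, 0],
    [0, 0, 0.2, 0, 0, 0],
    [0, 0, 0.22, 0, 0, 0],
  ],
)

```text
clock: 25.93
tcp_pos: [0.5571, -0.2106, 0.3355]
orientation: [0.576, 3.082, -0.0]
contact_force: [0.9, -0.8, -0.4]
grip_width: 0.0858
gripper_force: 0.0
```

```bash
python3 - <<'E'
from path import *
o=r.get_obs();print(o['tcp_pos'],o['contact_force'],o['grip_width'])
a=eyes.grab_frame('scene')[110:210,240:340,::-1];K,E=cam('scene')
b=cv2.imread('pics/scene0.png')[110:210,240:340]
cv2.imwrite('pics/p7.png',cv2.resize(np.hstack([b,a]),None,fx=4,fy=4,interpolation=cv2.INTER_CUBIC))
E
```

```text
[ 0.55708321 -0.21063443  0.33545446] [ 0.91556083 -0.81602095 -0.36582799] 0.08575849279839405
```

View pics/p7.png

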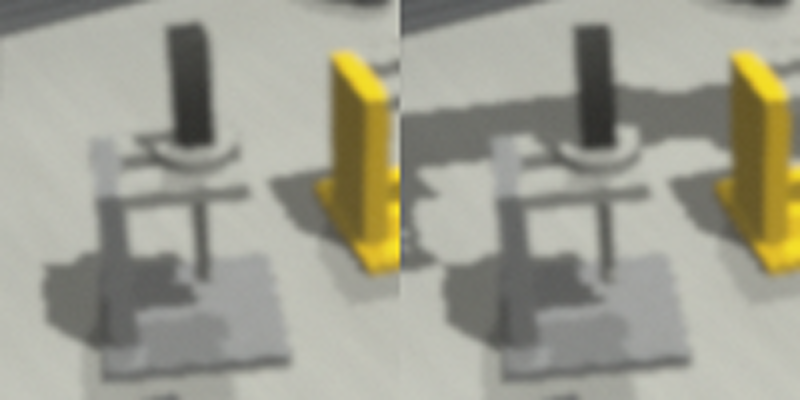

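The probe hangs upright as before (collar at right crop (600,150)) and the gripper is clear. I hand in.

```bash
python3 -c "
from bench import r
print(r.hand_in())"
```

```text
the job is handed in; nothing more can be done
None
```

The seam was traced from near the open end to the block. The ball left the plate once, at about -30° to -22°, and I went back and redid that stretch in contact. Steady contact forces were mostly 2–9 N, with one brief peak of about 12 N on the plate. The probe hangs upright in its fork again, and the job was handed in at about 26 s.

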